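Make up the pH calibration caddy

TASK

Make up the pH calibration caddy for the titrator: stand the jar with the red dot in the red socket, the jar with the yellow dot in the yellow socket and the white bottle with the blue cap in the blue socket, each upright and fully home, and lay the black-capped marker across both notches of the pen rest, roughly centred. The white-capped jar and the red-capped marker do not belong to the set: leave them where they are, and do not tip any jar or bottle over on the way.

Things in the scene. Friction and masses are not known exactly. Their poses are not given: they have to be found in the camera images.
- jar_red_dot: Buffer jar with dark red contents, a black cap and a round red sticker on the cap. 23 mm wide, 47 mm tall (cap from 36 mm up), about 30 g, standing upright on the worktop. Origin: centre of its foot, z up.
- jar_yellow_dot: Buffer jar with yellow contents, a black cap and a round yellow sticker on the cap. 23 mm wide, 47 mm tall (cap from 36 mm up), about 30 g, standing upright on the worktop. Origin: centre of its foot, z up.
- bottle_blue_cap: White screw-cap bottle with a green stripe and a blue cap (electrode storage solution), round, 36 mm wide, 60 mm tall, about 60 g, standing upright on the worktop. Origin: centre of its foot, z up.
- marker_black: White felt marker with a black cap, lying flat on the worktop: 128 mm long, 13 mm wide and 14 mm high, about 14 g, does not roll. Origin: middle of its underside; y along its length. It may lie in the pen rest either way round.
- socket_red: Round fixed socket, red above, dark below, 61 mm wide, 30 mm high, in the caddy's deck, for the jar with the red dot. Origin: centre of its underside, 4 mm above the worktop; z up, yaw means nothing. Its well is 31 mm wide with its floor 12 mm above the origin, and widens over the top 6 mm to 43 mm at the rim. The three sockets stand in a row, 68 mm apart, in any order.
- socket_yellow: Round fixed socket, yellow above, dark below, 61 mm wide, 30 mm high, in the caddy's deck, for the jar with the yellow dot. Origin: centre of its underside, 4 mm above the worktop; z up, yaw means nothing. Its well is 31 mm wide with its floor 12 mm above the origin, and widens over the top 6 mm to 43 mm at the rim. The three sockets stand in a row, 68 mm apart, in any order.
- socket_blue: Round fixed socket, blue above, dark below, 61 mm wide, 30 mm high, in the caddy's deck, for the white bottle with the blue cap. Origin: centre of its underside, 4 mm above the worktop; z up, yaw means nothing. Its well is 44 mm wide with its floor 12 mm above the origin, and widens over the top 6 mm to 56 mm at the rim. The three sockets stand in a row, 68 mm apart, in any order.
- caddy: Fixed low dark grey tray, 136 (x) by 222 mm (y; 281 with wire handles), rim 14 mm high. Origin: centre of underside; x points from pen rest to sockets. Sockets at x=+30, y=-68,0,+68 mm in a light deck 16 mm high. Pen rest along y at x=-37: two light saddles at y=-45,+45 mm, 12 mm thick, 26 mm high, notch floor at z=14 mm, notch 18 mm wide below, 35 above; open between them down to z=5.
- jar_white_cap: Look-alike, not part of the set: a sample jar with brighter red contents, a white cap and no sticker. 23 mm wide, 47 mm tall (cap from 36 mm up), about 30 g, standing upright on the worktop. Origin: centre of its foot, z up. Leave it alone.
- marker_red: Look-alike, not part of the set: White felt marker with a red cap, lying flat on the worktop: 128 mm long, 13 mm wide and 14 mm high, about 14 g, does not roll. Origin: middle of its underside; y along its length. Leave it alone.
Not all that is in view belongs to the job. Leave any orange look-alike of the marker_black alone.

How it is judged:
At the end, for the whole second after the job is handed in: Both dotted jars and the bottle upright (7 deg) in their colour's socket, within 10 mm of centre, foot within 5 mm of the well floor; black marker in both notches within 10 mm across, 20 mm along, 7 deg; white-capped jar upright and it and the red marker within 20 mm of their start; all at rest (horizontal distance between jar_red_dot and socket_red below 0.01 m and z of jar_red_dot in the frame of socket_red between 0.006 and 0.017 m and angle between each of jar_red_dot, jar_yellow_dot, bottle_blue_cap, jar_white_cap's own z axis and vertical below 0.12 rad and linear speed of each of jar_red_dot, jar_yellow_dot, bottle_blue_cap, marker_black below 0.02 m/s and horizontal distance between jar_yellow_dot and socket_yellow below 0.01 m and z of jar_yellow_dot in the frame of socket_yellow between 0.006 and 0.017 m and horizontal distance between bottle_blue_cap and socket_blue below 0.01 m and z of bottle_blue_cap in the frame of socket_blue between 0.006 and 0.017 m and x of marker_black in the frame of caddy between -0.047 and -0.027 m and y of marker_black in the frame of caddy between -0.02 and 0.02 m and z of marker_black in the frame of caddy between 0.009 and 0.02 m and angle between the y axis of marker_black and the y axis of caddy, either way round below 0.12 rad and distance of each of jar_white_cap, marker_red from where it was at the start of the episode below 0.02 m); the robot touches nothing.
It fails at once if the white-capped jar is disturbed (moved 30 mm or tipped) (distance of jar_white_cap from where it was at the start of the episode above 0.03 m or angle between jar_white_cap's own z axis and vertical above 0.5 rad).
It fails at once if the red marker is moved by 30 mm or more (distance of marker_red from where it was at the start of the episode above 0.03 m).
It fails at once if a jar or the bottle of the set is tipped over (more than 45 degrees) (angle between any of jar_red_dot, jar_yellow_dot, bottle_blue_cap's own z axis and vertical above 0.8 rad).
It also fails if it takes over 104 s, if anything falls off the work surface, if the arm or the gripper's body presses on something with over 40 N, if the wrist force passes 120 N, or if a joint passes its speed limit or range.

ROBOT

A 7-joint arm with a two-finger parallel gripper is mounted at the origin on a cart in front of the work surface, level with it; the furniture and walls round the work are solid. World frame = base frame: x ahead of the robot, y to its left, z up, the work surface at z = 0. Lengths are in m, angles in rad, forces in N, time in s.
With the tool pointing down it reaches from about 0.4 to 0.925 m from the base axis. Payload 5.6 kg.
Tool frame: the origin (TCP) lies at the very end of the fingers, on their centre line; the grasp point (between the pads) lies 19 mm behind it; z points along the fingers, y is the line along which they close (so a half turn about z gives the same grasp; the last joint's range is limited). The gripper opens to 85 mm and grips with 20 to 120 N. Pads are 22 mm wide; open, the fingers measure 114 mm over their backs; the gripper's body (76 mm by 85 mm) begins 54 mm behind the grasp point. The pads swing forward as they close: fully open they stand 13 mm farther back than shut.
Start: joints at [1.241, 0.468, -0.012, 1.603, 0.006, 1.071, -0.056], TCP at [0.184, -0.623, 0.231] pointing down, gripper open.
Joint ranges: [-2.53, 2.53], [-0.31, 2.02], [-1.57, 1.55], [0.28, 2.44], [-1.29, 4.43], [0.15, 1.84], [-2.92, 2.92]. Speed limits (rad/s): [2.57, 2.57, 3.14, 3.14, 3.14, 3.14, 3.14].

INTERFACE

Orientations are given as a rotation vector (axis times angle).
In Python, from bench import observe, optics, job gives the robot as it stands.
- The arm moves only by the tool play_rows, never from a script. Its argument "rows" is a list that holds one entry, the list of rows, each a list of 7 numbers: the shift along the tool's x, y, z in shares of 0.8 m (1.0 is 0.8 m), then the turn, a rotation vector about the tool's x, y, z in parts of the range, where 1.0 means 2 rad, then the opening, from -1 (shut) to 1 (fully open). A call has 1 to 10 rows; each row is the pose to reach, as a shift and turn from the pose commanded when the call began, along the tool's axes at that moment; what a row does not reach only later rows make up. A row lasts 1/8 s, in which the tool goes at most 62.5 mm and 10.7 degrees, less where a joint would pass 70% of its speed; a pose out of reach is approached as far as the arm can. No shift or turn number may pass 1 either way. A call with a gripper value outside its range is refused whole. The fingers move at their own pace and stop on an object; the grip force is fixed at half the most. Time passes only in rows, so rows that repeat a pose let the fingers close. It gives the time, the measured TCP pose, the force, the opening and the grip force at its end, in the units of the state.
- observe(): the state, without advancing time (a new reading comes with each control period).
- optics.camera(name): name is "scene" or "top"; returns a dict with "image" (400x640x3 uint8, blue, green, red), "fovy" (degrees; the focal length in pixels is half the picture's height over the tangent of half this angle, whatever the lens; pixels are square), "cx", "cy" (the principal point, pixels), "extrinsics" (4x4, takes a point from world to camera coordinates). Camera axes: x right, y down, z forward; pixel columns grow to the right and rows downward; lengths in m; the calibration is good to about 2 mm. A picture is of the moment at which its call begins. There is no depth.
- job.finish_job(): hands the job in; it is judged then, once.
The state is a dict: "t": time; "q": joint angles; "joint_velocities": joint speeds; "joint_efforts": joint torques, N m; "eef_pos": TCP position; "orientation": TCP orientation; "wrist_force": force on the tool from outside, world axes, zero at the start; "ft_torque": the same for the moment, N m; "opening": opening from 0.0 (shut) to 1.0 (fully open); "grip_force": force on a finger pad.
Only numpy, scipy, OpenCV 4.12 (cv2) and the standard library are available. Lean on these libraries where they do the work, as an engineer would, in place of code of your own. Each camera call takes 0.05 s, during which the arm holds its last target. There are 200 camera calls.

## Working session

There is one attempt and no reset: what is moved stays moved. The work goes in short steps, Python scripts to look and compute and a tool call to move; the robot and the scene stay as the last step left them, time stands still between calls to the robot, and variables do not carry over. Pictures are saved under pics/ and viewed, at most 14 in all, crops included, and the job is handed in when it is done.

Besides the shell and the picture viewer there is one more tool, called after "Emit:" by a JSON object that holds its "method" and its "body", one argument or row to a line. play_rows: Moves the arm, as the interface text tells. Its arguments: {"type":"object","properties":{"rows":{"type":"array","items":{"type":"array","items":{"type":"array","items":{"type":"number"}}}}},"required":["rows"]}

```bash
mkdir -p pics; python3 - <<'E'
from bench import observe, optics, job
import cv2, numpy as np
s=observe(); print({k:np.round(v,3) for k,v in s.items()})
for n in("scene","top"):
    c=optics.camera(n); cv2.imwrite(f"pics/{n}0.png",c["image"]); print(n,c["fovy"],c["cx"],c["cy"],np.round(c["extrinsics"],4).tolist())
E
```

```text
{'t': np.float64(0.0), 'q': array([ 1.241,  0.468, -0.012,  1.604,  0.006,  1.071, -0.056]), 'joint_velocities': array([-0.001,  0.001,  0.001,  0.001, -0.   ,  0.001, -0.001]), 'joint_efforts': array([-0.0000e+00, -5.3237e+01,  2.1000e-02, -2.5131e+01,  1.1000e-02,
        8.0000e-03, -0.0000e+00]), 'eef_pos': array([ 0.184, -0.623,  0.23 ]), 'orientation': array([-3.108e+00, -4.490e-01,  1.000e-03]), 'wrist_force': array([-0.013, -0.133, -0.652]), 'ft_torque': array([-0.017,  0.028,  0.017]), 'grip_force': np.float64(0.0), 'opening': np.float64(1.002)}
scene 55.7415802652084 323.11290788921747 202.24609533292406 [[-0.8747, -0.4845, 0.0095, 0.4383], [-0.3734, 0.6613, -0.6506, 0.2255], [0.3089, -0.5727, -0.7593, 0.8856], [0.0, 0.0, 0.0, 1.0]]
top 53.526583781474855 327.95957655337793 200.95857104480382 [[0.0117, -0.9997, 0.0197, -0.0227], [-0.9899, -0.0144, -0.1409, 0.5258], [0.1412, -0.0179, -0.9898, 1.2804], [0.0, 0.0, 0.0, 1.0]]
```

View pics/top0.png

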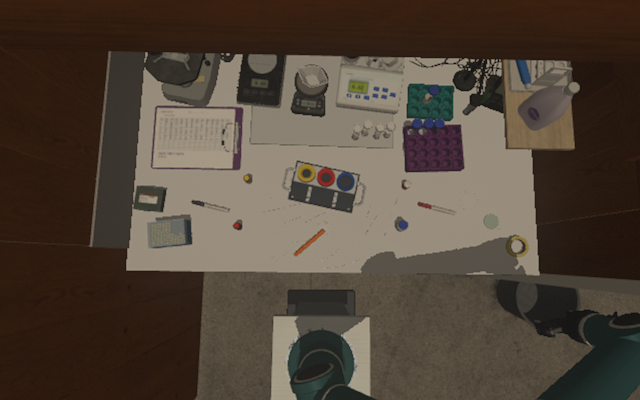

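View pics/scene0.png

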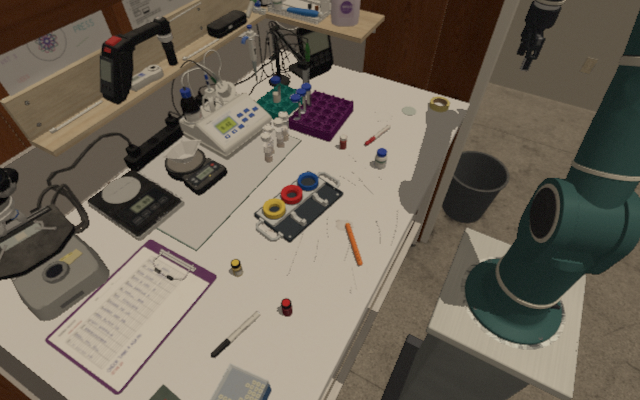

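Top view: the black-sticker candidates are two jars at (248,178), yellow, and (237,225), red, against the white-capped jar at (405,184). The bottle is at (402,225). The black-capped marker is at (210,206), the red one at (437,208) and the orange one at (310,242). The caddy is at (325,187) with its sockets in the order yellow, red, blue from the left. I'll confirm with enlarged crops.

```bash
python3 - <<'E'
import cv2, numpy as np
t=cv2.imread("pics/top0.png"); s=cv2.imread("pics/scene0.png")
def z(im,x,y,w,h,k): return cv2.resize(im[y:y+h,x:x+w],None,fx=k,fy=k,interpolation=cv2.INTER_CUBIC)
a=z(t,185,165,80,70,5); b=z(t,385,165,80,70,5); c=z(t,280,153,96,60,5); c=cv2.copyMakeBorder(c,0,0,0,800-480,cv2.BORDER_CONSTANT)
cv2.imwrite("pics/crop_top.png",np.clip(1.5*np.vstack([np.hstack([a,b])[:300],c[:300]]).astype(float),0,255).astype(np.uint8))
d=z(s,205,240,100,120,5); e=z(s,320,115,80,60,3.75)
f=z(s,250,165,100,80,3); 
cv2.imwrite("pics/crop_scene.png",np.hstack([d,np.vstack([cv2.resize(e,(300,225)),cv2.resize(f,(300,240)),np.zeros((135,300,3),np.uint8)])]))
E
```

```text
(no output)
```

View pics/crop_top.png

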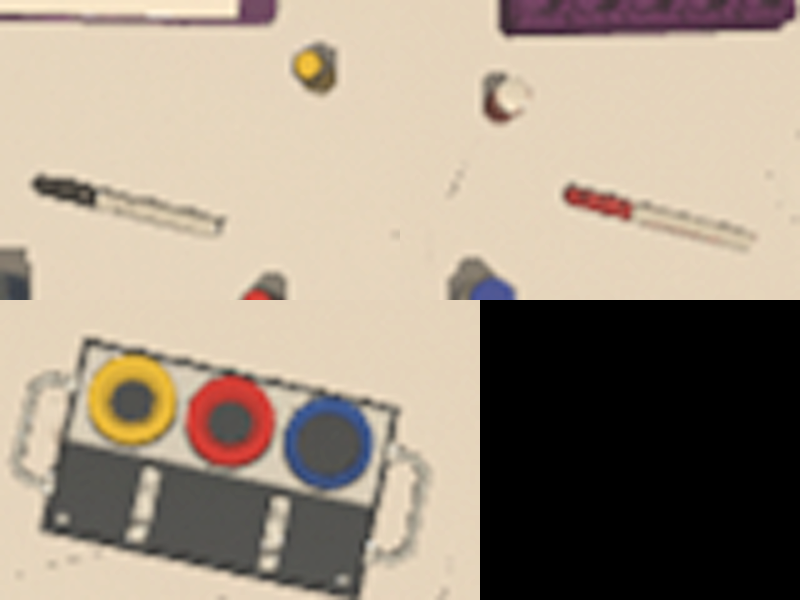

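View pics/crop_scene.png

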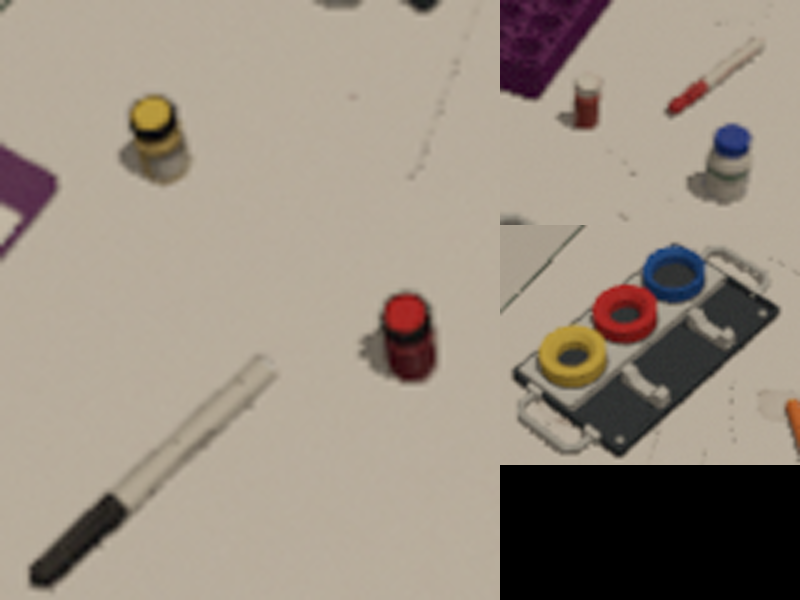

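Crops confirm it. The yellow-dot jar is at top (248,178), the red-dot jar (black cap, red sticker) at (237,225), and the white-capped look-alike at (405,184). The black marker runs (191.6,201.6)–(229.4,210.2). Sockets are yellow, red, blue from left to right.

```bash
cat > h.py <<'E'
import cv2, numpy as np
from scipy.optimize import least_squares
CAL={"scene":(55.7415802652084,323.11290788921747,202.24609533292406,[[-0.8747,-0.4845,0.0095,0.4383],[-0.3734,0.6613,-0.6506,0.2255],[0.3089,-0.5727,-0.7593,0.8856]]),
"top":(53.526583781474855,327.95957655337793,200.95857104480382,[[0.0117,-0.9997,0.0197,-0.0227],[-0.9899,-0.0144,-0.1409,0.5258],[0.1412,-0.0179,-0.9898,1.2804]])}
def proj(n,p):
    fv,cx,cy,E=CAL[n]; E=np.array(E); f=200/np.tan(np.radians(fv/2)); c=E[:,:3]@np.asarray(p)+E[:,3]
    return np.array([cx+f*c[0]/c[2],cy+f*c[1]/c[2]])
def loc(obs,z):  # obs {cam:(u,v)} -> x,y at height z
    r=least_squares(lambda q:np.concatenate([proj(n,[q[0],q[1],z])-uv for n,uv in obs.items()]),[.5,0]); return r.x
def blob(im,box,hr,smin=110,vmin=60,hull=False):
    x,y,w,h=box; hsv=cv2.cvtColor(cv2.resize(im[y:y+h,x:x+w],None,fx=8,fy=8,interpolation=cv2.INTER_CUBIC),cv2.COLOR_BGR2HSV)
    H=hsv[...,0].astype(int); H=np.where(H>170,H-180,H)
    m=((H>=hr[0])&(H<=hr[1])&(hsv[...,1]>smin)&(hsv[...,2]>vmin)).astype(np.uint8)
    cs,_=cv2.findContours(m,cv2.RETR_EXTERNAL,cv2.CHAIN_APPROX_NONE); c=max(cs,key=cv2.contourArea)
    if hull: c=cv2.convexHull(c)
    M=cv2.moments(c); r=cv2.boundingRect(c)
    return np.array([M["m10"],M["m01"]])/M["m00"]/8-.4375+[x,y], np.array(r)/8
E
python3 - <<'E'
from h import *
t=cv2.imread("pics/top0.png"); s=cv2.imread("pics/scene0.png")
R,Y,B=(-10,8),(18,32),(100,125)
for n,bt,bs,h,z,sm,hl in [("jred",(228,213,20,20),(276,292,20,14),R,.047,150,0),("jyel",(238,168,20,20),(226,255,22,12),Y,.047,150,0),
 ("bot",(390,212,25,25),(370,145,22,14),B,.060,110,0),("sY",(295,160,23,28),(255,190,35,35),Y,.032,120,1),("sR",(315,165,23,28),(275,180,40,30),R,.032,120,1),("sB",(334,168,25,28),(290,168,35,30),B,.032,90,1)]:
    a,ra=blob(t,bt,h,sm,60,hl); b,rb=blob(s,bs,h,sm,60,hl)
    print(n,a.round(1),ra[2:].round(1),b.round(1),rb[2:].round(1),"top",loc({"top":a},z).round(4),"scene",loc({"scene":b},z).round(4),"both",loc({"top":a,"scene":b},z).round(4))
for n,a,b in [("mk black",(191.6,201.6),(213,355.6)),("mk white",(229.4,210.2),(258.6,312.4))]:
    print(n,loc({"top":a},.007).round(4),loc({"scene":b},.007).round(4),loc({"top":a,"scene":b},.007).round(4))
E
```

```text
jred [236.  225.2] [5.2 5.4] [285.6 302.2] [8.5 7. ] top [0.4406 0.2829] scene [0.4387 0.2823] both [0.4393 0.2824]
jyel [246.2 177.6] [5.2 5.6] [234.8 262.5] [7.9 6.6] top [0.599  0.2561] scene [0.5967 0.2561] both [0.5976 0.256 ]
bot [403.  224.7] [8.1 7.6] [381.4 152.2] [8.8 8.2] top [ 0.4484 -0.2601] scene [ 0.4453 -0.2554] both [ 0.447  -0.2586]
sY [306.  172.5] [17.6 18.4] [273.9 208.2] [22.5 20.5] top [0.6226 0.0592] scene [0.6174 0.0635] both [0.62   0.0611]
sR [325.6 176.8] [17.5 18.4] [291.4 194.1] [21.6 19.6] top [ 0.609  -0.0071] scene [ 0.6038 -0.0029] both [ 0.6064 -0.0054]
sB [345.2 181.1] [16.9 18. ] [307.6 180.9] [20.5 18.8] top [ 0.5952 -0.0732] scene [ 0.5902 -0.0688] both [ 0.5928 -0.0715]
mk black [0.5215 0.4441] [0.5187 0.4417] [0.5195 0.4422]
mk white [0.4941 0.3157] [0.491  0.3176] [0.4921 0.3169]
```

```bash
cat >> h.py <<'E'
from scipy.spatial.transform import Rotation as Ro
TH=-0.204; CX=np.array([np.cos(TH),np.sin(TH)]); CY=np.array([-np.sin(TH),np.cos(TH)])
SR=np.array([.6075,-.007]); SY=SR+.068*CY; SB=SR-.068*CY; PEN=SR-.067*CX
BOT=np.array([.4465,-.259]); JR=np.array([.4393,.2824]); JY=np.array([.5976,.256]); MK=np.array([.5058,.3796])
RSTD=Ro.from_matrix(np.array([[*CY,0],[*CX,0],[0,0,-1]]).T)
def delta(st,*pts):
    R=Ro.from_rotvec(st["orientation"])
    print("pos",np.round(st["eef_pos"],4),"turn",(R.inv()*RSTD).as_rotvec().round(4),"open",round(float(st["opening"]),3),"F",np.round(st["wrist_force"],1))
    for p in pts: print(np.round(p,4), R.inv().apply(np.array(p)-st["eef_pos"]).round(4))
E
python3 - <<'E'
from h import *; from bench import observe
delta(observe(),[*BOT,.2],[*BOT,.12],[*BOT,.02])
t=cv2.imread("pics/top0.png")[150:220,275:380]; k=6; t=cv2.resize(t,None,fx=k,fy=k)
s=cv2.imread("pics/scene0.png")[165:250,245:350]; s=cv2.resize(s,None,fx=k,fy=k)
O=SR-.03*CX
for im,n,o in((t,"top",(275,150)),(s,"scene",(245,165))):
    def P(x,y,z): return tuple(((proj(n,[*(O+x*CX+y*CY),z])-o+.5)*k).astype(int).tolist())
    for c in[-.068,0,.068]:
        q=np.array([P(.03+.0305*np.cos(a),c+.0305*np.sin(a),.034) for a in np.linspace(0,6.28,40)]); cv2.polylines(im,[q],True,(0,255,0),1)
    cv2.polylines(im,[np.array([P(x,y,.014) for x,y in((-.068,-.111),(-.068,.111),(.068,.111),(.068,-.111))])],True,(0,255,0),1)
    for y in(-.045,.045): cv2.line(im,P(-.0545,y,.026),P(-.0195,y,.026),(255,0,255),1)
cv2.imwrite("pics/ov.png",cv2.resize(np.vstack([t,s]),(400,590)))
E
```

```text
pos [ 0.1837 -0.623   0.2304] turn [-1.5000e-03 -8.0000e-04 -1.0801e+00] open 1.002 F [ 0.2  0.7 -0.6]
[ 0.4465 -0.259   0.2   ] [ 0.355  -0.2747  0.0308]
[ 0.4465 -0.259   0.12  ] [ 0.3551 -0.2746  0.1108]
[ 0.4465 -0.259   0.02  ] [ 0.3551 -0.2745  0.2108]
```

View pics/ov.png

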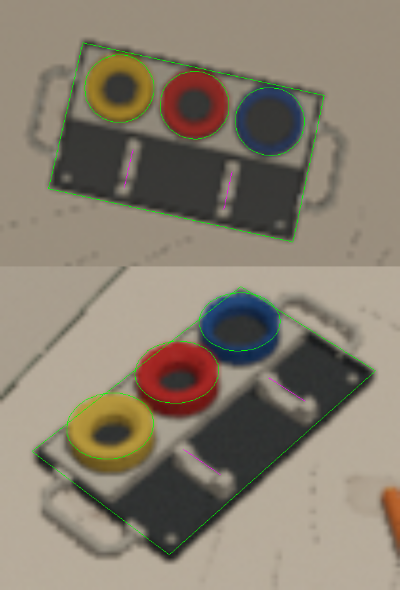

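The overlay fits in both views. Now to the bottle.

Careful with the scale: shifts go in shares of 0.8 m and turns go in shares of 2 rad. That gives: 0.355 m / 0.8 = 0.4438, -0.2745 m / 0.8 = -0.3431, -1.08 rad / 2 = -0.54.

Emit:
{"method": "play_rows", "body": {
  "rows": [
    [[0.075,-0.0563,0,0,0,-0.09,1],[0.15,-0.1125,0,0,0,-0.18,1],[0.225,-0.1713,0.0125,0,0,-0.27,1],[0.3,-0.225,0.025,0,0,-0.36,1],[0.375,-0.2875,0.0375,0,0,-0.45,1],[0.4438,-0.3431,0.0625,0,0,-0.54,1],[0.4438,-0.3431,0.1,0,0,-0.54,1],[0.4438,-0.3431,0.125,0,0,-0.54,1],[0.4438,-0.3431,0.125,0,0,-0.54,1],[0.4438,-0.3431,0.125,0,0,-0.54,1]]
  ]
}}

```text
t: 1.35
eef_pos: [0.4465, -0.261, 0.1318]
orientation: [2.437, 1.982, -0.001]
wrist_force: [0.7, 0.3, -0.2]
opening: 1.003
grip_force: 0.0
```

```bash
cat > look.py <<'E'
import sys; from h import *; from bench import observe, optics
def look(name,tb,sb,k=4):
    o=[]
    for n,(x,y,w,h) in(("top",tb),("scene",sb)): o.append(cv2.resize(optics.camera(n)["image"][y:y+h,x:x+w],(400,int(400*h/w)),interpolation=cv2.INTER_CUBIC))
    H=max(i.shape[0] for i in o); o=[cv2.copyMakeBorder(i,0,H-i.shape[0],0,0,cv2.BORDER_CONSTANT) for i in o]
    cv2.imwrite(f"pics/{name}.png",np.hstack(o))
E
python3 - <<'E'
from h import *; from bench import observe
delta(observe(),[*BOT,.024],[*SB,.15])
E
```

```text
pos [ 0.4465 -0.261   0.1318] turn [ 0.0002  0.0008 -0.0012] open 1.003 F [ 0.7  0.3 -0.2]
[ 0.4465 -0.259   0.024 ] [ 0.002  -0.0005  0.1078]
[ 0.5937 -0.0736  0.15  ] [ 0.2134  0.1059 -0.0183]
```

In the tool's units: 0.11 m / 0.8 = 0.1375, 0.1 m / 0.8 = 0.125.

Emit:
{"method": "play_rows", "body": {
  "rows": [
    [[0,0,0.05,0,0,0,1],[0,0,0.1,0,0,0,1],[0,0,0.125,0,0,0,1],[0,0,0.1375,0,0,0,1],[0,0,0.1375,0,0,0,1],[0,0,0.1375,0,0,0,-1],[0,0,0.1375,0,0,0,-1],[0,0,0.1375,0,0,0,-1],[0,0,0.1375,0,0,0,-1],[0,0,0.1375,0,0,0,-1]]
  ]
}}

```text
t: 2.6
eef_pos: [0.4472, -0.2601, 0.0221]
orientation: [2.435, 1.983, 0.0]
wrist_force: [-0.1, -0.2, 5.9]
opening: 0.407
grip_force: 59.3
```

```bash
python3 - <<'E'
from look import *
look("b1",(370,190,60,60),(350,120,60,60)); delta(observe(),[*SB,.15])
E
```

```text
pos [ 0.4472 -0.2601  0.0221] turn [0.0011 0.0008 0.0001] open 0.406 F [-0.6 -0.3  6.3]
[ 0.5937 -0.0736  0.15  ] [ 0.2122  0.1058 -0.1279]
```

View pics/b1.png

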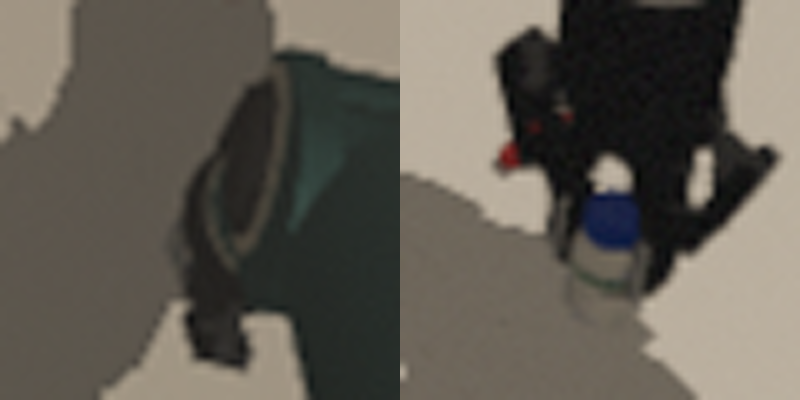

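Emit:
{"method": "play_rows", "body": {
  "rows": [
    [[0,0,-0.0375,0,0,0,-1],[0,0,-0.1,0,0,0,-1],[0.025,0.0125,-0.15,0,0,0,-1],[0.075,0.0375,-0.1625,0,0,0,-1],[0.125,0.0625,-0.1625,0,0,0,-1],[0.175,0.0875,-0.1625,0,0,0,-1],[0.225,0.1125,-0.1625,0,0,0,-1],[0.265,0.1331,-0.1625,0,0,0,-1],[0.265,0.1331,-0.1625,0,0,0,-1],[0.265,0.1331,-0.1625,0,0,0,-1]]
  ]
}}

```text
t: 3.95
eef_pos: [0.5932, -0.0745, 0.1509]
orientation: [-2.436, -1.983, 0.002]
wrist_force: [-0.3, -1.2, -0.1]
opening: 0.406
grip_force: 59.8
```

```bash
python3 - <<'E'
from look import *
look("b2",(310,140,80,80),(260,100,90,110)); delta(observe(),[*SB,.038])
E
```

```text
pos [ 0.5932 -0.0753  0.1511] turn [-0.0007  0.0011 -0.002 ] open 0.403 F [-0.  -0.6 -0.6]
[ 0.5937 -0.0736  0.038 ] [0.0019 0.0003 0.1131]
```

View pics/b2.png

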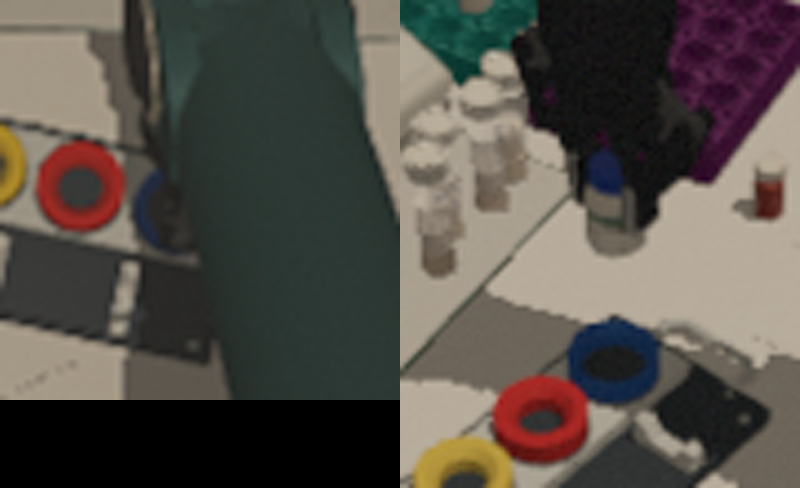

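In the tool's units: 0.113 m / 0.8 = 0.1413, 0.001 m / 0.8 = 0.0013.

Emit:
{"method": "play_rows", "body": {
  "rows": [
    [[0.0013,0,0.0375,0,0,0,-1],[0.0013,0,0.075,0,0,0,-1],[0.0013,0,0.1,0,0,0,-1],[0.0013,0,0.1125,0,0,0,-1],[0.0013,0,0.125,0,0,0,-1],[0.0013,0,0.1338,0,0,0,-1],[0.0013,0,0.14,0,0,0,-1],[0.0013,0,0.1413,0,0,0,-1],[0.0013,0,0.1413,0,0,0,-1]]
  ]
}}

```text
t: 5.18
eef_pos: [0.5944, -0.0727, 0.0385]
orientation: [2.436, 1.983, 0.0]
wrist_force: [0.4, 0.1, -1.0]
opening: 0.4
grip_force: 59.8
```

```bash
python3 - <<'E'
from look import *
delta(observe(),[*SB,.038])
E
```

```text
pos [ 0.5944 -0.0727  0.0385] turn [0.0005 0.     0.    ] open 0.4 F [ 0.4  0.1 -1. ]
[ 0.5937 -0.0736  0.038 ] [-0.001  -0.0005  0.0005]
```

In the tool's units: 0.22 m / 0.8 = 0.275, 0.17 m / 0.8 = 0.2125.

Emit:
{"method": "play_rows", "body": {
  "rows": [
    [[0,0,0,0,0,0,0.0],[0,0,0,0,0,0,0.3],[0,0,0,0,0,0,0.3],[0,0,-0.025,0,0,0,0.3],[0,0,-0.075,0,0,0,0.6],[0,0,-0.1375,0,0,0,1],[0.0625,0,-0.15,0,0,0,1],[0.1375,0,-0.15,0,0,0,1],[0.2125,0,-0.15,0,0,0,1],[0.275,-0.0625,-0.15,0,0,0,1]]
  ]
}}

```text
t: 6.42
eef_pos: [0.5962, 0.1487, 0.1598]
orientation: [2.436, 1.983, 0.007]
wrist_force: [-0.7, 1.5, 0.9]
opening: 1.004
grip_force: 0.0
```

```bash
python3 - <<'E'
from look import *
look("b3",(280,140,120,90),(240,100,140,140)); delta(observe(),[*JR,.15],[*JR,.022])
E
```

```text
pos [0.5901 0.1552 0.16  ] turn [-0.002  -0.0043  0.0124] open 1.002 F [0.2 0.6 0.3]
[0.4393 0.2824 0.15  ] [ 0.0961 -0.1723  0.0108]
[0.4393 0.2824 0.022 ] [ 0.0955 -0.172   0.1388]
```

View pics/b3.png

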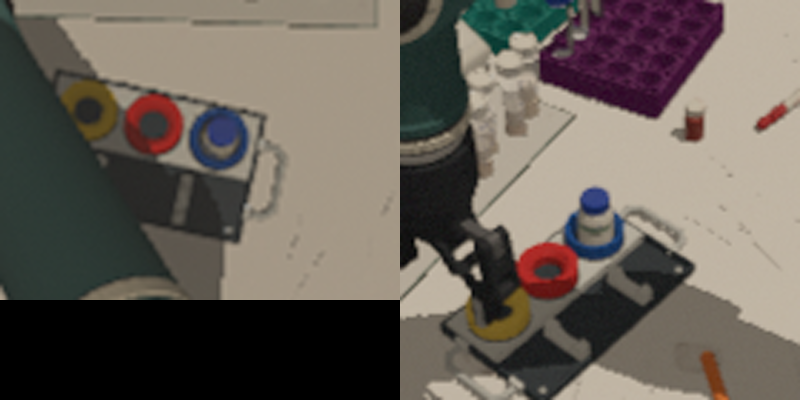

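Bottle is seated in the blue socket. Next is the red-dot jar.

In the tool's units: -0.1735 m / 0.8 = -0.2169, -0.15 m / 0.8 = -0.1875.

Emit:
{"method": "play_rows", "body": {
  "rows": [
    [[0.0375,-0.0625,0,0,0,0,0.4],[0.075,-0.125,0,0,0,0,0.4],[0.1125,-0.1875,0,0,0,0,0.4],[0.12,-0.2169,0.0125,0,0,0,0.4],[0.12,-0.2169,0.05,0,0,0,0.4],[0.12,-0.2169,0.075,0,0,0,0.4],[0.12,-0.2169,0.075,0,0,0,0.4],[0.12,-0.2169,0.075,0,0,0,0.4]]
  ]
}}

```text
t: 7.52
eef_pos: [0.4445, 0.2755, 0.0996]
orientation: [2.436, 1.983, 0.003]
wrist_force: [0.4, 0.6, -0.1]
opening: 0.701
grip_force: 0.0
```

```bash
python3 - <<'E'
from look import *
look("r1",(190,180,80,80),(235,240,100,100)); delta(observe(),[*JR,.022])
E
```

```text
pos [0.4447 0.2754 0.0996] turn [ 0.0017 -0.0013 -0.0004] open 0.704 F [ 0.2 -0.5 -0. ]
[0.4393 0.2824 0.022 ] [ 0.0056 -0.0068  0.0776]
```

View pics/r1.png

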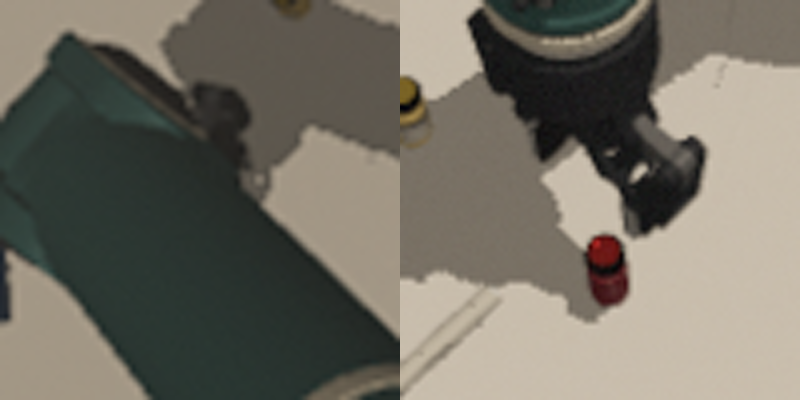

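In the tool's units: 0.076 m / 0.8 = 0.095, -0.0068 m / 0.8 = -0.0085.

Emit:
{"method": "play_rows", "body": {
  "rows": [
    [[0.007,-0.0085,0,0,0,0,0.4],[0.007,-0.0085,0,0,0,0,0.4],[0.007,-0.0085,0.0375,0,0,0,0.4],[0.007,-0.0085,0.075,0,0,0,0.4],[0.007,-0.0085,0.095,0,0,0,0.4],[0.007,-0.0085,0.095,0,0,0,0.4],[0.007,-0.0085,0.095,0,0,0,-1],[0.007,-0.0085,0.095,0,0,0,-1],[0.007,-0.0085,0.095,0,0,0,-1],[0.007,-0.0085,0.095,0,0,0,-1]]
  ]
}}

```text
t: 8.88
eef_pos: [0.4391, 0.2825, 0.0234]
orientation: [2.436, 1.983, 0.003]
wrist_force: [-0.6, -0.6, 5.3]
opening: 0.244
grip_force: 58.7
```

```bash
python3 - <<'E'
from look import *
delta(observe(),[*SR,.16])
E
```

```text
pos [0.4391 0.2825 0.0234] turn [ 0.0016 -0.0013 -0.0002] open 0.244 F [-0.6 -0.6  5.3]
[ 0.6075 -0.007   0.16  ] [-0.2491  0.2238 -0.1366]
```

In the tool's units: -0.249 m / 0.8 = -0.3113, 0.224 m / 0.8 = 0.28.

Emit:
{"method": "play_rows", "body": {
  "rows": [
    [[0,0,-0.05,0,0,0,-1],[0,0,-0.1125,0,0,0,-1],[-0.025,0.025,-0.1625,0,0,0,-1],[-0.075,0.0688,-0.1713,0,0,0,-1],[-0.125,0.1125,-0.1713,0,0,0,-1],[-0.175,0.1575,-0.1713,0,0,0,-1],[-0.225,0.2025,-0.1713,0,0,0,-1],[-0.275,0.2475,-0.1713,0,0,0,-1],[-0.3113,0.28,-0.1713,0,0,0,-1],[-0.3113,0.28,-0.1713,0,0,0,-1]]
  ]
}}

```text
t: 10.12
eef_pos: [0.6082, -0.0118, 0.159]
orientation: [2.442, 1.975, -0.001]
wrist_force: [-0.1, 0.7, -0.3]
opening: 0.239
grip_force: 59.0
```

Emit:
{"method": "play_rows", "body": {
  "rows": [
    [[0,0,0,0,0,0,-1],[0,0,0,0,0,0,-1]]
  ]
}}

```text
t: 10.38
eef_pos: [0.6067, -0.0056, 0.1594]
orientation: [-2.433, -1.986, -0.0]
wrist_force: [-0.1, -1.0, -0.1]
opening: 0.24
grip_force: 59.0
```

```bash
python3 - <<'E'
from look import *
delta(observe(),[*SR,.0395])
E
```

```text
pos [ 0.6067 -0.0056  0.1594] turn [-0.0002 -0.0005  0.0024] open 0.24 F [-0.1 -1.  -0.1]
[ 0.6075 -0.007   0.0395] [-0.0013  0.0011  0.1199]
```

In the tool's units: 0.1195 m / 0.8 = 0.1494, 0.119 m / 0.8 = 0.1488.

Emit:
{"method": "play_rows", "body": {
  "rows": [
    [[-0.0013,0.0013,0.0375,0,0,0,-1],[-0.0013,0.0013,0.075,0,0,0,-1],[-0.0013,0.0013,0.1063,0,0,0,-1],[-0.0013,0.0013,0.125,0,0,0,-1],[-0.0013,0.0013,0.135,0,0,0,-1],[-0.0013,0.0013,0.1438,0,0,0,-1],[-0.0013,0.0013,0.1488,0,0,0,-1],[-0.0013,0.0013,0.1494,0,0,0,-1],[-0.0013,0.0013,0.1494,0,0,0,-1]]
  ]
}}

```text
t: 11.5
eef_pos: [0.6083, -0.0085, 0.0401]
orientation: [2.436, 1.983, 0.001]
wrist_force: [0.1, -0.5, -0.1]
opening: 0.242
grip_force: 59.0
```

```bash
python3 - <<'E'
from look import *
delta(observe(),[*SR,.0395])
E
```

```text
pos [ 0.6083 -0.0085  0.0401] turn [ 0.0006 -0.0001 -0.0002] open 0.242 F [ 0.1 -0.5 -0.1]
[ 0.6075 -0.007   0.0395] [ 0.0013 -0.0011  0.0006]
```

In the tool's units: 0.22 m / 0.8 = 0.275, 0.17 m / 0.8 = 0.2125.

Emit:
{"method": "play_rows", "body": {
  "rows": [
    [[0,0,0,0,0,0,-0.3],[0,0,0,0,0,0,0.1],[0,0,0,0,0,0,0.1],[0,0,-0.0375,0,0,0,0.2],[0,0,-0.0875,0,0,0,0.4],[0.025,-0.0063,-0.125,0,0,0,0.4],[0.0875,-0.025,-0.125,0,0,0,0.4],[0.15,-0.0438,-0.125,0,0,0,0.4],[0.2125,-0.0625,-0.125,0,0,0,0.4],[0.275,-0.075,-0.125,0,0,0,0.4]]
  ]
}}

```text
t: 12.75
eef_pos: [0.5934, 0.2208, 0.1399]
orientation: [2.436, 1.984, 0.0]
wrist_force: [-0.6, 0.1, -0.0]
opening: 0.703
grip_force: 0.0
```

Emit:
{"method": "play_rows", "body": {
  "rows": [
    [[0,0,0,0,0,0,0.4],[0,0,0,0,0,0,0.4],[0,0,0,0,0,0,0.4]]
  ]
}}

```text
t: 13.12
eef_pos: [0.5943, 0.2171, 0.1396]
orientation: [2.438, 1.98, -0.001]
wrist_force: [-0.4, -0.5, -0.3]
opening: 0.702
grip_force: 0.0
```

```bash
python3 - <<'E'
from look import *
look("r2",(190,140,190,110),(200,150,140,140)); delta(observe(),[*JY,.022])
E
```

```text
pos [0.5943 0.2174 0.1397] turn [ 0.0001  0.0007 -0.0024] open 0.699 F [-0.5  0.3  0.1]
[0.5976 0.256  0.022 ] [ 0.0385 -0.0046  0.1177]
```

View pics/r2.png

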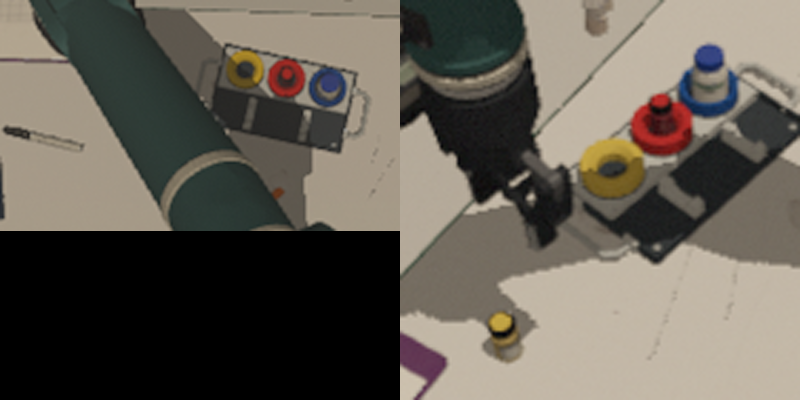

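Red jar is seated and upright. Next is the yellow-dot jar.

In the tool's units: 0.1165 m / 0.8 = 0.1456, 0.0385 m / 0.8 = 0.0481.

Emit:
{"method": "play_rows", "body": {
  "rows": [
    [[0.0481,-0.0056,0,0,0,0,0.4],[0.0481,-0.0056,0,0,0,0,0.4],[0.0481,-0.0056,0.05,0,0,0,0.4],[0.0481,-0.0056,0.1,0,0,0,0.4],[0.0481,-0.0056,0.1375,0,0,0,0.4],[0.0481,-0.0056,0.1456,0,0,0,0.4],[0.0481,-0.0056,0.1456,0,0,0,0.4],[0.0481,-0.0056,0.1456,0,0,0,-1],[0.0481,-0.0056,0.1456,0,0,0,-1],[0.0481,-0.0056,0.1456,0,0,0,-1]]
  ]
}}

```text
t: 14.48
eef_pos: [0.598, 0.2581, 0.0248]
orientation: [2.436, 1.983, 0.003]
wrist_force: [-1.3, -1.7, 7.2]
opening: 0.239
grip_force: 58.7
```

Emit:
{"method": "play_rows", "body": {
  "rows": [
    [[0,0,0,0,0,0,-1],[0,0,0,0,0,0,-1]]
  ]
}}

```text
t: 14.72
eef_pos: [0.598, 0.2581, 0.0248]
orientation: [2.436, 1.983, 0.003]
wrist_force: [-0.5, -0.2, 6.5]
opening: 0.235
grip_force: 58.7
```

```bash
python3 - <<'E'
from look import *
delta(observe(),[*SY,.14])
E
```

```text
pos [0.598  0.2581 0.0248] turn [ 0.0018 -0.0009 -0.0001] open 0.235 F [-0.5 -0.2  6.5]
[0.6213 0.0596 0.14  ] [-0.1896  0.0632 -0.1153]
```

In the tool's units: -0.1896 m / 0.8 = -0.237, -0.14 m / 0.8 = -0.175.

Emit:
{"method": "play_rows", "body": {
  "rows": [
    [[0,0,-0.05,0,0,0,-1],[0,0,-0.1125,0,0,0,-1],[-0.025,0.0075,-0.1438,0,0,0,-1],[-0.075,0.025,-0.1438,0,0,0,-1],[-0.125,0.0413,-0.1438,0,0,0,-1],[-0.175,0.0575,-0.1438,0,0,0,-1],[-0.2188,0.0725,-0.1438,0,0,0,-1],[-0.237,0.0788,-0.1438,0,0,0,-1],[-0.237,0.0788,-0.1438,0,0,0,-1],[-0.237,0.0788,-0.1438,0,0,0,-1]]
  ]
}}

```text
t: 15.98
eef_pos: [0.6202, 0.0618, 0.1384]
orientation: [-2.433, -1.986, -0.001]
wrist_force: [0.1, -0.0, -0.6]
opening: 0.235
grip_force: 59.1
```

```bash
python3 - <<'E'
from look import *
delta(observe(),[*SY,.041])
E
```

```text
pos [0.6202 0.0618 0.1384] turn [-0.0004 -0.0014  0.0026] open 0.235 F [ 0.1 -0.  -0.6]
[0.6213 0.0596 0.041 ] [-0.0021  0.0016  0.0974]
```

In the tool's units: 0.097 m / 0.8 = 0.1213, 0.094 m / 0.8 = 0.1175.

Emit:
{"method": "play_rows", "body": {
  "rows": [
    [[-0.0019,0.0019,0.025,0,0,0,-1],[-0.0019,0.0019,0.0563,0,0,0,-1],[-0.0019,0.0019,0.0813,0,0,0,-1],[-0.0019,0.0019,0.0975,0,0,0,-1],[-0.0019,0.0019,0.1088,0,0,0,-1],[-0.0019,0.0019,0.1175,0,0,0,-1],[-0.0019,0.0019,0.1213,0,0,0,-1],[-0.0019,0.0019,0.1213,0,0,0,-1],[-0.0019,0.0019,0.1213,0,0,0,-1]]
  ]
}}

```text
t: 17.1
eef_pos: [0.622, 0.0576, 0.0418]
orientation: [2.436, 1.983, 0.001]
wrist_force: [-1.2, 0.3, -0.9]
opening: 0.24
grip_force: 59.1
```

```bash
python3 - <<'E'
from look import *
delta(observe(),[*SY,.041])
E
```

```text
pos [0.622  0.0576 0.0418] turn [ 0.0009 -0.0002 -0.0001] open 0.24 F [-1.2  0.3 -0.9]
[0.6213 0.0596 0.041 ] [ 0.0018 -0.0011  0.0008]
```

In the tool's units: 0.22 m / 0.8 = 0.275, 0.18 m / 0.8 = 0.225.

Emit:
{"method": "play_rows", "body": {
  "rows": [
    [[0,0,0,0,0,0,-0.3],[0,0,0,0,0,0,0.1],[0,0,0,0,0,0,0.1],[0,0,-0.0375,0,0,0,0.2],[0,0,-0.0875,0,0,0,0.3],[0.0375,-0.0188,-0.125,0,0,0,0.3],[0.1,-0.0563,-0.125,0,0,0,0.3],[0.1625,-0.1,-0.125,0,0,0,0.3],[0.225,-0.1375,-0.125,0,0,0,0.3],[0.275,-0.1688,-0.125,0,0,0,0.3]]
  ]
}}

```text
t: 18.35
eef_pos: [0.5328, 0.3029, 0.1416]
orientation: [-2.434, -1.985, -0.001]
wrist_force: [0.5, -0.1, 0.1]
opening: 0.65
grip_force: 0.0
```

In the tool's units: 0.06 m / 0.8 = 0.075, -0.04 m / 0.8 = -0.05.

Emit:
{"method": "play_rows", "body": {
  "rows": [
    [[0.0375,-0.025,0,0,0,0,0.0],[0.075,-0.05,0,0,0,0,0.0],[0.075,-0.05,0.025,0,0,0,0.0],[0.075,-0.05,0.05,0,0,0,0.0],[0.075,-0.05,0.05,0,0,0,0.0],[0.075,-0.05,0.05,0,0,0,0.0]]
  ]
}}

```text
t: 19.1
eef_pos: [0.5077, 0.3662, 0.1011]
orientation: [2.438, 1.981, -0.001]
wrist_force: [0.5, 0.4, 0.2]
opening: 0.501
grip_force: 0.0
```

```bash
python3 - <<'E'
from look import *
look("m1",(180,140,200,110),(190,170,170,190)); delta(observe(),[*MK,.005])
E
```

```text
pos [0.5078 0.3669 0.1018] turn [ 0.0008 -0.0007 -0.0012] open 0.499 F [0.1 0.3 1.2]
[0.5058 0.3796 0.005 ] [ 0.012  -0.0047  0.0968]
```

View pics/m1.png

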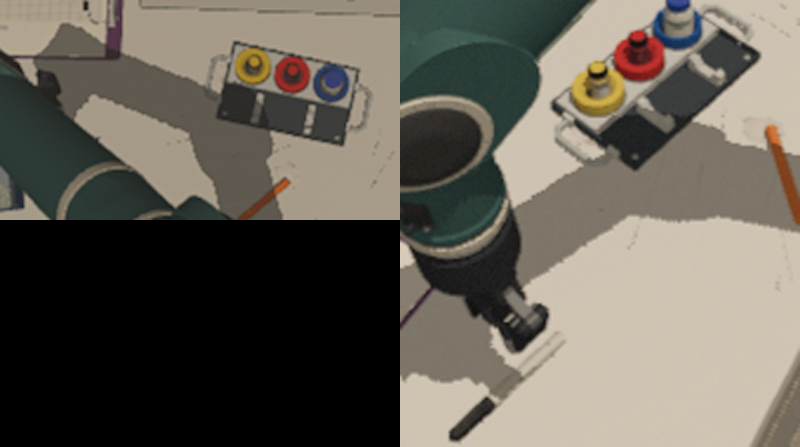

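All three containers are seated in their sockets. Now the marker.

In the tool's units: 0.0975 m / 0.8 = 0.1219, 0.012 m / 0.8 = 0.015.

Emit:
{"method": "play_rows", "body": {
  "rows": [
    [[0.015,-0.0063,0,0,0,0,0],[0.015,-0.0063,0,0,0,0,0],[0.015,-0.0063,0.05,0,0,0,0],[0.015,-0.0063,0.0938,0,0,0,0],[0.015,-0.0063,0.115,0,0,0,0],[0.015,-0.0063,0.1219,0,0,0,0],[0.015,-0.0063,0.1219,0,0,0,0],[0.015,-0.0063,0.1219,0,0,0,-1],[0.015,-0.0063,0.1219,0,0,0,-1],[0.015,-0.0063,0.1219,0,0,0,-1]]
  ]
}}

```text
t: 20.45
eef_pos: [0.5054, 0.3806, 0.0051]
orientation: [2.436, 1.983, 0.003]
wrist_force: [-1.1, -0.6, 6.0]
opening: 0.126
grip_force: 61.0
```

Emit:
{"method": "play_rows", "body": {
  "rows": [
    [[0,0,0,0,0,0,-1],[0,0,0,0,0,0,-1]]
  ]
}}

```text
t: 20.7
eef_pos: [0.5054, 0.3806, 0.0052]
orientation: [2.436, 1.983, 0.003]
wrist_force: [-0.8, -0.6, 6.3]
opening: 0.126
grip_force: 61.0
```

```bash
python3 - <<'E'
from look import *
delta(observe(),[*PEN,.12])
E
```

```text
pos [0.5054 0.3806 0.0052] turn [ 0.0016 -0.0015 -0.0002] open 0.126 F [-0.8 -0.6  6.3]
[0.5419 0.0066 0.12  ] [-0.3586  0.1118 -0.1152]
```

In the tool's units: -0.3586 m / 0.8 = -0.4483, -0.33 m / 0.8 = -0.4125.

Emit:
{"method": "play_rows", "body": {
  "rows": [
    [[0,0,-0.05,0,0,0,-1],[0,0,-0.1125,0,0,0,-1],[-0.0375,0.0125,-0.1438,0,0,0,-1],[-0.1,0.0313,-0.1438,0,0,0,-1],[-0.1625,0.05,-0.1438,0,0,0,-1],[-0.225,0.07,-0.1438,0,0,0,-1],[-0.2875,0.09,-0.1438,0,0,0,-1],[-0.35,0.1088,-0.1438,0,0,0,-1],[-0.4125,0.1288,-0.1438,0,0,0,-1],[-0.4483,0.14,-0.1438,0,0,0,-1]]
  ]
}}

```text
t: 21.95
eef_pos: [0.5416, 0.0025, 0.1189]
orientation: [2.439, 1.979, -0.001]
wrist_force: [-0.3, -0.2, 0.1]
opening: 0.126
grip_force: 60.2
```

Emit:
{"method": "play_rows", "body": {
  "rows": [
    [[0,0,0,0,0,0,-1],[0,0,0,0,0,0,-1],[0,0,0,0,0,0,-1],[0,0,0,0,0,0,-1]]
  ]
}}

```text
t: 22.45
eef_pos: [0.5415, 0.0074, 0.1188]
orientation: [-2.434, -1.986, -0.0]
wrist_force: [0.3, 0.2, 0.3]
opening: 0.126
grip_force: 60.2
```

```bash
python3 - <<'E'
from look import *
look("m2",(260,130,120,100),(230,140,150,130)); delta(observe(),[*PEN,.0195])
E
```

```text
pos [0.5415 0.0068 0.1188] turn [-0.     -0.0001  0.0012] open 0.129 F [-0.2  0.4  0.5]
[0.5419 0.0066 0.0195] [-0.0002  0.0004  0.0993]
```

View pics/m2.png

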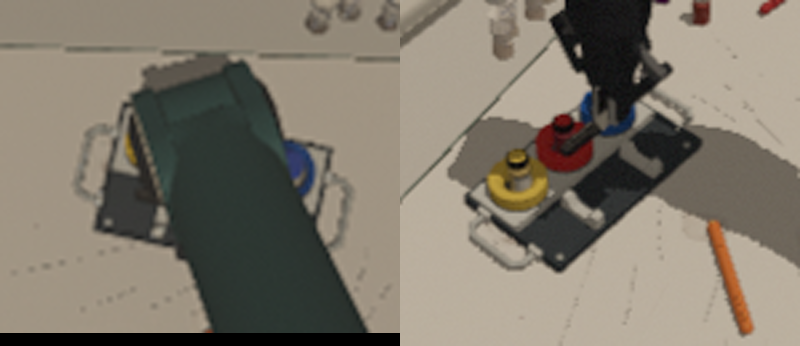

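In the tool's units: 0.099 m / 0.8 = 0.1238, 0.092 m / 0.8 = 0.115.

Emit:
{"method": "play_rows", "body": {
  "rows": [
    [[0,0,0.0375,0,0,0,-1],[0,0,0.0688,0,0,0,-1],[0,0,0.0938,0,0,0,-1],[0,0,0.1063,0,0,0,-1],[0,0,0.115,0,0,0,-1],[0,0,0.1213,0,0,0,-1],[0,0,0.1238,0,0,0,-1],[0,0,0.1238,0,0,0,-1],[0,0,0.1238,0,0,0,-1]]
  ]
}}

```text
t: 23.68
eef_pos: [0.5418, 0.0061, 0.0201]
orientation: [2.436, 1.983, 0.001]
wrist_force: [-0.1, 0.8, -0.0]
opening: 0.132
grip_force: 60.2
```

```bash
python3 - <<'E'
from look import *
delta(observe(),[*PEN,.0195])
E
```

```text
pos [0.5418 0.0061 0.0201] turn [ 0.0006 -0.0001 -0.0001] open 0.132 F [-0.1  0.8 -0. ]
[0.5419 0.0066 0.0195] [ 0.0005 -0.      0.0006]
```

Emit:
{"method": "play_rows", "body": {
  "rows": [
    [[0,0,0,0,0,0,-0.5],[0,0,0,0,0,0,-0.35],[0,0,0,0,0,0,-0.35],[0,0,-0.0125,0,0,0,-0.35],[0,0,-0.0625,0,0,0,-0.35],[0,0,-0.125,0,0,0,-0.35],[0,0,-0.1875,0,0,0,0],[0.0625,0,-0.2125,0,0,0,0],[0.125,0,-0.2125,0,0,0,0],[0.1875,0,-0.2125,0,0,0,0]]
  ]
}}

```text
t: 24.92
eef_pos: [0.5725, 0.1542, 0.1912]
orientation: [2.436, 1.982, 0.002]
wrist_force: [1.0, 0.2, 0.5]
opening: 0.496
grip_force: 0.0
```

In the tool's units: 0.15 m / 0.8 = 0.1875, 0.1 m / 0.8 = 0.125.

Emit:
{"method": "play_rows", "body": {
  "rows": [
    [[0.0625,0,0,0,0,0,0],[0.125,0,0,0,0,0,0],[0.1875,0,0,0,0,0,0],[0.1875,0,0,0,0,0,0],[0.1875,0,0,0,0,0,0],[0.1875,0,0,0,0,0,0],[0.1875,0,0,0,0,0,0],[0.1875,0,0,0,0,0,0]]
  ]
}}

```text
t: 25.92
eef_pos: [0.6026, 0.2991, 0.19]
orientation: [2.437, 1.982, 0.0]
wrist_force: [-0.1, 0.0, -0.3]
opening: 0.5
grip_force: 0.0
```

```bash
python3 - <<'E'
from look import *
look("end",(270,140,180,100),(240,115,170,130)); delta(observe())
E
```

```text
pos [0.6025 0.2995 0.1899] turn [ 0.0001  0.0001 -0.0007] open 0.505 F [-0.5 -0.5 -0.8]
```

View pics/end.png

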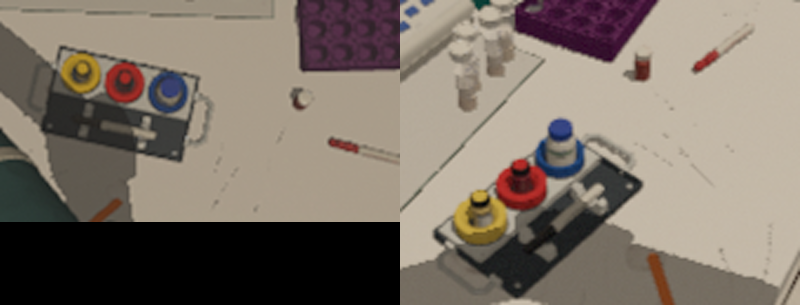

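```bash
python3 - <<'E'
from h import *
a=loc({"scene":(293.1,216.2)},.021);b=loc({"scene":(325,194.9)},.021); m=(a+b)/2-(SR-.03*CX)
print(a,b,np.linalg.norm(a-b),"caddy frame",m@CX,m@CY)
for s in(-.064,.064): print(proj("scene",[*(PEN+s*CY),.021]),proj("top",[*(PEN+s*CY),.021]))
im=cv2.imread("pics/end.png"); cv2.imwrite("pics/end2.png",cv2.resize(np.hstack([im[40:170,30:220],im[110:240,470:660]]),(760,260),interpolation=cv2.INTER_CUBIC))
E
```

```text
[0.56318339 0.05415979] [ 0.52559791 -0.05479248] 0.11525305068278553 caddy frame -0.03315474593477568 -0.006240130354655843
[324.18880599 194.16442352] [339.83442769 200.97858362]
[292.75468479 221.29870148] [302.73674938 192.82777071]
```

View pics/end2.png

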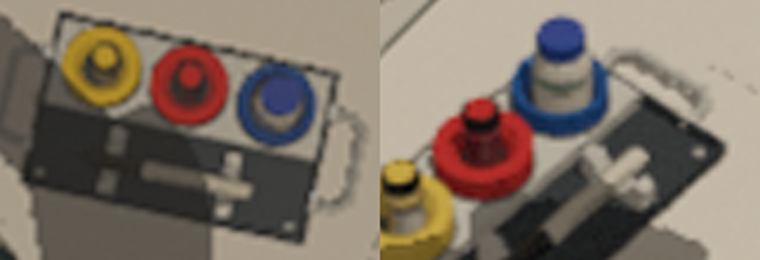

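The last view shows the marker lying in both notches. Its white end is at top pixel (340.2,200.8), against (339.8,201.0) expected for a centred marker. All three containers are upright in their own sockets, so I'm handing the job in.

```bash
python3 -c "
from bench import job; print(job.finish_job())"
```

```text
the job is handed in; nothing more can be done
None
```

The caddy is made up and handed in: both dotted jars and the bottle stand in their own colour's socket, the black marker lies across both notches, and the white-capped jar and red marker were left alone; the hand-in returned no verdict.

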